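Fold down a row of drill bit holders with one fingertip pass

ROBOT

A 6-joint arm with a two-finger parallel gripper is mounted at the origin on the work surface. World frame = base frame: x ahead of the robot, y to its left, z up, the work surface at z = 0. Lengths are in m, angles in rad, forces in N, time in s.
With the tool pointing down it reaches from about 0.25 to 0.725 m from the base axis. Payload 4 kg.
Tool frame: the origin (TCP) lies between the finger pads, 19 mm behind the fingertips; this is the grasp point; z points along the fingers, y is the line along which they close (so a half turn about z gives the same grasp; the last joint's range is limited). The gripper opens to 85 mm and grips with 20 to 120 N. Pads are 22 mm wide; open, the fingers measure 114 mm over their backs; the gripper's body (76 mm by 85 mm) begins 54 mm behind the grasp point. The pads swing forward as they close: fully open they stand 13 mm farther back than shut.
Start: joints at [1.206, 0.241, 0.005, 1.335, 0, 1.571], TCP at [0.178, 0.467, 0.25] pointing down, gripper open.
Joint ranges: [-2.72, 2.72], [-1.05, 1.87], [-1.09, 1.28], [-1.99, 2.15], [-1.42, 1.44], [-3.14, 3.14]. Speed limits (rad/s): [2.79, 2.79, 3.14, 3.14, 3.14, 3.14].

INTERFACE

Orientations are given as a 3x3 rotation matrix whose columns are the frame's x, y, z axes.
In Python, from workcell import * gives the robot as it stands. The module is installed in compiled form; this text tells all that it offers.
- The arm moves only by the tool step_arm, never from a script. Its argument "series" is one flat list of numbers, 4 for each row, row after row: the shift along the tool's x, y, z in cm, then the turn about the tool's z in rad. In form: [x, y, z, twist, x, y, z, twist, ...]. A call has 1 to 5 rows; each row is the pose to reach, as a shift and turn from the pose commanded when the call began, along the tool's axes at that moment; what a row does not reach only later rows make up. A row lasts 1/8 s, in which the tool goes at most 62.5 mm and 10.7 degrees, less where a joint would pass 70% of its speed; a pose out of reach is approached as far as the arm can. A call with a gripper value outside its range is refused whole. "jaw" is the opening, from 0 (shut) to 1 (fully open), set as the call begins (left out, the last holds). The fingers move at their own pace and stop on an object; "squeeze" is the grip in N (left out, the last holds). Time passes only in rows, so rows that repeat a pose let the fingers close. It gives the time, the measured TCP pose, the force, the opening and the grip force at its end, in the units of the state.
- get_obs(): the state, without advancing time (a new reading comes with each control period).
- read_camera(name): name is "side" or "top" or "wrist"; returns the picture (400x640x3 uint8, red, green, blue); there is no depth.
- calibration(name): a dict with "mtx" (3x3 intrinsics, pixels), "dist_coeffs" ([k1, k2, p1, p2, k3] as OpenCV has them; the pictures are not rectified), "extrinsics" (4x4, takes a point from world to camera coordinates). Camera axes: x right, y down, z forward; pixel columns grow to the right and rows downward; lengths in m; the calibration is good to about 2 mm. A picture is of the moment at which its call begins: read the wrist's pose just before it. calibration takes no time and is no camera call; for the wrist camera it gives the pose at the moment of the call.
- job_done(): hands the job in; it is judged then, once.
Trained networks look in the newest picture that a camera, given by its name, has taken for a name from the list of things; names that differ only in an ending like _2 or _b are one class to them, and where a whole thing is asked for, a point or a joint stands for the part that bears it (a point fixed in the world has none). Each returns a list of dicts, best first, with "conf" (0 to 1); they miss things now and then, are a little off and sometimes report something else, mostly with a low value. They report only what shows in the picture. A call takes as long as a camera call.
- cut_out(camera, name): "mask" (400x640 bool, what is visible of it) and "extent" ([left, top, right, bottom] in pixels, round what is visible of it).
The state is a dict: "time": time; "q": joint angles; "joint_vel": joint speeds; "joint_torque": joint torques, N m; "eef_pos": TCP position; "orientation": TCP orientation; "force": force on the tool from outside, world axes, zero at the start; "ft_torque": the same for the moment, N m; "opening": opening from 0.0 (shut) to 1.0 (fully open); "gripper_force": force on a finger pad.
Only numpy, scipy, OpenCV 4.12 (cv2) and the standard library are available. Lean on these libraries where they do the work, as an engineer would, in place of code of your own. Each camera call takes 0.05 s, during which the arm holds its last target. There are 200 camera calls.

TASK

Run the fingertips along the row of five standing bit holders on the rack in one low, unbroken pass, from the thinnest bit to the thickest, so that each holder folds over in turn and all five end lying flat, then leave the fingers clear. Touch lightly and do not come up off the row or leave it sideways until the last holder is over; do not push the rack out of place, lift anything or disturb the socket case, level, clamp or mallet.

Things in the scene. Friction and masses are not known exactly. Their poses are not given: they have to be found in the camera images.
- rack: Loose aluminium drill bit rack, 0.95 kg, on a 3 mm mat: a bar 280 mm long (y), 64 mm deep (x), 18 mm high, hinge lugs up to 29 mm. Origin: centre of its underside, z up. Five folding holders stand in a row along x = 0, thinnest bit (3 mm) at the -y end, thickest (10 mm) at the +y end; hinges at y = -125, -73, -21, 31, 83 mm, 25 mm above the origin. Fingertips 35 to 55 mm above it tip them over.
- holder1 (a joint): Hinge of the first holder, at the thin-bit end: 0 = upright, 1.57 = folded flat along the row towards the rack's +y (rad; no other way). Starts at 0 to 0.2, stays by friction, falls flat by itself once tipped past about 0.4; 0.1 N moves it. A black sleeve 20 mm wide (x), 12 mm thick, 24 mm beyond the hinge, with a steel bit to 44 mm: top 69 mm over the rack's origin standing, 31 mm folded.
- holder2 (a joint): Hinge of the second holder from the thin-bit end; like holder1 in size (bit thicker), joint values and behaviour.
- holder3 (a joint): Hinge of the third holder from the thin-bit end; like holder1 in size (bit thicker), joint values and behaviour.
- holder4 (a joint): Hinge of the fourth holder from the thin-bit end; like holder1 in size (bit thicker), joint values and behaviour.
- holder5 (a joint): Hinge of the fifth (thickest bit) holder from the thin-bit end; like holder1 in size (bit thicker), joint values and behaviour.
- case: Bystander: closed chrome socket set case, 110 x 200 x 44 mm, origin at the centre of its underside, 200 mm along its y.
- level: Bystander: yellow bubble level standing on its edge, 22 x 200 x 42 mm (about 45 mm high over its top vial), origin at the centre of its underside, 200 mm along its y.
- clamp: Bystander: aluminium corner clamp, base 100 x 100 mm, 30 mm high, with a screw and T-handle reaching about 80 mm from the middle towards -x -y; origin at the centre of its underside.
- mallet: Bystander: small wooden mallet lying down, head 52 x 90 x 55 mm with its underside's centre the origin, handle 22 mm thick reaching 184 mm along its -x.

How it is judged:
On the way, in this order (a step that is already met when the one before it is completed fails the run):
1. the first (thinnest bit) holder is folded down (value of joint holder1 above 1.35 rad), for 0.02 s.
2. the second holder is folded down (value of joint holder2 above 1.35 rad), for 0.02 s.
3. the third holder is folded down (value of joint holder3 above 1.35 rad), for 0.02 s.
4. the fourth holder is folded down (value of joint holder4 above 1.35 rad), for 0.02 s.
5. the fifth (thickest bit) holder is folded down (value of joint holder5 above 1.35 rad), for 0.02 s.
At the end, for the whole second after the job is handed in: All five holders lie folded (joint above 1.35 rad), the rack lies flat and still within 12 mm of where it was (value of joint each of holder1, holder2, holder3, holder4, holder5 above 1.35 rad and distance of rack from where it was at the start of the episode below 0.012 m and angle between rack's own z axis and vertical below 0.05 rad and linear speed of rack below 0.01 m/s); the robot touches nothing.
It fails at once if the rack is pushed more than 12 mm, lifted or tipped (distance of rack from where it was at the start of the episode above 0.012 m or angle between rack's own z axis and vertical above 0.1 rad).
It fails at once if the robot presses on the rack or its holders with more than 12 N (contact force between any of the fingers, the arm and rack above 12 N).
It fails at once if mid-pass, the TCP rises over 95 mm above the rack's origin or strays over 45 mm sideways ((value of joint holder1 above 1 rad and value of joint holder5 below 0.8 rad) and (z of the grasp point in the frame of rack above 0.095 m or x of the grasp point in the frame of rack above 0.045 m or x of the grasp point in the frame of rack below -0.045 m)).
It fails at once if the case, level, clamp or mallet is moved more than 10 mm or lifted (distance of any of case, level, clamp, mallet from where it was at the start of the episode above 0.01 m).
It also fails if it takes over 48 s, if anything falls off the work surface, if the arm or the gripper's body presses on something with over 40 N, if the wrist force passes 120 N, or if a joint passes its speed limit or range.

## Working session

There is one attempt and no reset: what is moved stays moved. The work goes in short steps, Python scripts to look and compute and a tool call to move; the robot and the scene stay as the last step left them, time stands still between calls to the robot, and variables do not carry over. Pictures are saved under pics/ and viewed, at most 10 in all, crops included, and the job is handed in when it is done.

Besides the shell and the picture viewer there is one more tool, called after ">>>" as a command line: name --argument value ..., lists and objects as JSON in quotes. step_arm: Moves the arm, as the interface text tells. Its arguments: {"type":"object","properties":{"series":{"type":"array","items":{"type":"number"}},"jaw":{"type":"number"},"squeeze":{"type":"number"}},"required":["series"]}

```bash
mkdir -p pics; python3 - <<'E'
from workcell import *
import cv2,numpy as np
o=get_obs();print(o['time'],o['eef_pos'],o['orientation'],o['opening'])
for c in('top','side'):
    im=read_camera(c);cv2.imwrite(f'pics/{c}.png',im[:,:,::-1])
    for n in('rack','holder1','case','level','clamp','mallet'):
        try:
            for d in cut_out(c,n)[:2]:
                m=d['mask'];ys,xs=np.nonzero(m)
                r=cv2.minAreaRect(np.c_[xs,ys].astype(np.float32))
                print(c,n,round(d['conf'],2),d['extent'],r)
        except Exception as e: print(c,n,e)
    k=calibration(c);print(k)
E
```

```text
0.0 [0.1781698  0.4665607  0.24911112] [[-9.34192625e-01  3.56768238e-01 -7.51479437e-04]
 [ 3.56769029e-01  9.34190666e-01 -1.91305034e-03]
 [ 1.95094757e-05 -2.05526211e-03 -9.99997888e-01]] 0.9996854813850093
top holder1 0.51 [278.7, 232.2, 285.5, 238.2] ((281.5, 233.0), (6.0, 7.0), 90.0)
top case 0.92 [298.1, 133.6, 364.6, 174.9] ((330.472900390625, 155.27882385253906), (39.723716735839844, 63.18116760253906), 83.0189437866211)
top level 0.89 [407.9, 196.3, 422.2, 257.4] ((415.66571044921875, 226.5311279296875), (63.47016143798828, 10.767465591430664), 84.68545532226562)
top clamp 0.97 [177.4, 235.3, 212.3, 270.2] ((193.1980438232422, 251.17970275878906), (35.65115737915039, 34.61277389526367), 8.530765533447266)
top mallet 0.6 [439.9, 219.5, 471.7, 285.7] ((456.5, 252.0), (66.0, 31.0), 90.0)
{'mtx': array([[461.6514908 ,   0.        , 319.74346585],
       [  0.        , 461.6514908 , 204.1703513 ],
       [  0.        ,   0.        ,   1.        ]]), 'dist_coeffs': array([-0.10858631,  0.        ,  0.        ,  0.        ,  0.        ]), 'extrinsics': array([[-0.02005013, -0.99
[... 783 characters left out ...]
0.0] ((376.4411926269531, 360.73529052734375), (68.15251159667969, 67.66744232177734), 14.03624439239502)
side mallet 0.88 [350.6, 119.7, 413.1, 142.8] ((380.5, 129.0), (24.0, 61.0), 90.0)
{'mtx': array([[386.09849992,   0.        , 318.55578149],
       [  0.        , 386.09849992, 196.70960387],
       [  0.        ,   0.        ,   1.        ]]), 'dist_coeffs': array([-0.08598163,  0.        ,  0.        ,  0.        ,  0.        ]), 'extrinsics': array([[-0.99276551, -0.1192273 ,  0.01419505,  0.61690704],
       [-0.08425601,  0.60753764, -0.78980943,  0.09536582],
       [ 0.08554282, -0.78529158, -0.61318803,  0.95997615],
       [ 0.        ,  0.        ,  0.        ,  1.        ]])}
```

```bash
python3 - <<'E'
import cv2
a=cv2.imread('pics/top.png')[130:310,160:480];cv2.imwrite('pics/topc.png',cv2.resize(a,(800,450),interpolation=cv2.INTER_CUBIC))
a=cv2.imread('pics/side.png')[110:310,220:480];cv2.imwrite('pics/sidec.png',cv2.resize(a,(780,600),interpolation=cv2.INTER_CUBIC))
E
```

```text
(no output)
```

View pics/topc.png

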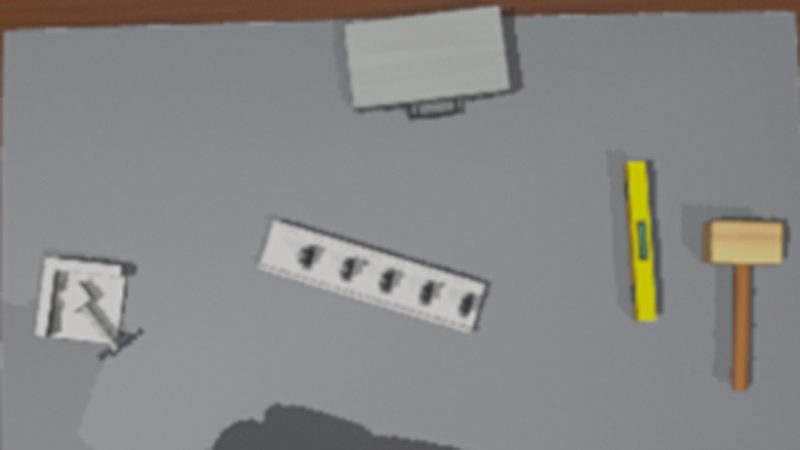

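View pics/sidec.png

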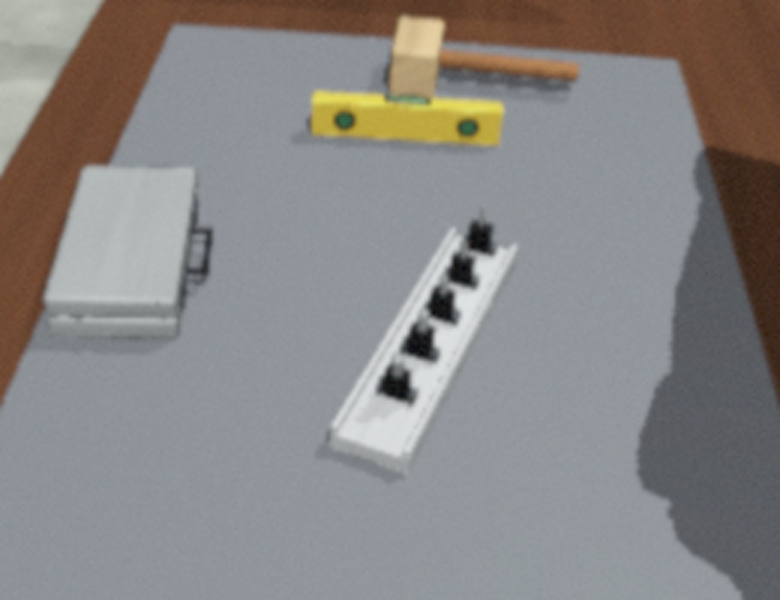

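The top crop shows the rack with corners at about (276,217), (490,281), (472,331) and (260,269). The thin-bit end is on the right (world -y) and all five holders are standing. The side crop agrees, with the wide free end near the camera. Next I'll fit the rack pose.

```bash
cat > h.py <<'E'
from workcell import *
import cv2,numpy as np
from scipy.optimize import least_squares
def proj(c,P):
    k=calibration(c);E=k['extrinsics']
    return cv2.projectPoints(np.asarray(P,float).reshape(-1,3),cv2.Rodrigues(E[:3,:3])[0],E[:3,3],k['mtx'],k['dist_coeffs'])[0][:,0]
def unproj(c,uv,z):
    k=calibration(c);E=k['extrinsics'];R=E[:3,:3]
    n=cv2.undistortPoints(np.asarray(uv,float).reshape(-1,1,2),k['mtx'],k['dist_coeffs'])[:,0]
    d=np.c_[n,np.ones(len(n))]@R;C=-R.T@E[:3,3]
    return C+d*((z-C[2])/d[:,2])[:,None]
def w(p,pts):
    c,s=np.cos(p[2]),np.sin(p[2]);pts=np.asarray(pts,float)
    return pts@np.array([[c,-s,0],[s,c,0],[0,0,1]]).T+[p[0],p[1],.003]
E
python3 - <<'E'
from h import *
from scipy.spatial import ConvexHull
out={}
box=np.array([[x,y,z] for x in(-.032,.032) for y in(-.14,.14) for z in(0,.018)])
segs={}
for c,seed in(('top',(335,242)),('side',(350,250))):
    im=cv2.imread(f'pics/{c}.png')
    g=im.min(2).astype(int)
    x0,y0,x1,y1=(255,210,365,270) if c=='top' else (322,175,400,272)
    m=np.zeros(g.shape,np.uint8);m[y0:y1,x0:x1]=(g[y0:y1,x0:x1]>165)
    m=cv2.morphologyEx(m,cv2.MORPH_CLOSE,np.ones((9,9)))
    n,l,st,_=cv2.connectedComponentsWithStats(m);i=1+np.argmax(st[1:,4]);m=(l==i).astype(np.uint8)
    segs[c]=m;h=cv2.findContours(m,0,1)[0][0];print(c,st[i],cv2.minAreaRect(h))
    cv2.imwrite(f'pics/m_{c}.png',m*255)
# top rectangle corners at top-face height
r=cv2.boxPoints(cv2.minAreaRect(cv2.findContours(segs['top'],0,1)[0][0]));W=unproj('top',r,.021);print(W,W.mean(0),[np.linalg.norm(W[i]-W[i-1]) for i in range(4)])
# corner picks from crops
t=np.array([[276,217],[490,281],[472,331],[260,269]])/2.5+[160-.3,130-.3]
W=unproj('top',t,.021);print(W.round(4),W.mean(0),[np.linalg.norm(W[i]-W[i-1]) for i in range(4)])
s=np.array([[338,428],[408,459],[516,246],[453,230]])/3+[220-.33,110-.33]
W=unproj('side',s,.021);print(W.round(4),W.mean(0),[np.linalg.norm(W[i]-W[i-1]) for i in range(4)])
E
```

```text
top [ 264  219   89   44 1740] ((308.0160827636719, 240.47308349609375), (88.0206527709961, 19.983970642089844), 16.782644271850586)
side [ 330  186   63   77 1744] ((360.7824401855469, 222.85540771484375), (28.17723846435547, 84.58370208740234), 27.897274017333984)
[[ 0.51590084  0.17959827  0.021     ]
 [ 0.57625128  0.1605754   0.021     ]
 [ 0.49043293 -0.10466933  0.021     ]
 [ 0.4308176  -0.08503295  0.021     ]] [0.50335066 0.03761785 0.021     ] [np.float64(0.27797273209466605), np.float64(0.06327752123367979), np.float64(0.2787822749689253), np.float64(0.0627660337051263)]
[[ 0.5816  0.1563  0.021 ]
 [ 0.495  -0.1132  0.021 ]
 [ 0.4328 -0.089   0.021 ]
 [ 0.516   0.1774  0.021 ]] [0.50632684 0.03286822 0.021     ] [np.float64(0.06892019764922043), np.float64(0.2830067774247209), np.float64(0.06680211365294235), np.float64(0.2790030539498517)]
[[ 0.5714  0.1569  0.021 ]
 [ 0.5174  0.1816  0.021 ]
 [ 0.4306 -0.0927  0.021 ]
 [ 0.4885 -0.1095  0.021 ]] [0.50199199 0.03405946 0.021     ] [np.float64(0.27908491060864765), np.float64(0.05933144819866944), np.float64(0.28769270551046067), np.float64(0.060233195536046016)]
```

```bash
python3 - <<'E'
from h import *
from scipy.optimize import minimize
box=np.array([[x,y,z] for x in(-.032,.032) for y in(-.14,.14) for z in(0,.018)])
def sil(c,p):
    u=proj(c,w(p,box));h=cv2.convexHull(u.astype(np.float32))
    m=np.zeros((1600,2560),np.uint8);cv2.fillConvexPoly(m,np.round((h+.5)*4).astype(int),255)
    return cv2.resize(m,(640,400),interpolation=cv2.INTER_AREA)/255.
ms={}
for c in('top','side'):
    d=cv2.imread(f'pics/m_{c}.png',0)/255.;ms[c]=d
f=lambda p,cs:sum(np.abs(sil(c,p)-ms[c]).sum() for c in cs)
for cs in(('top',),('side',),('top','side')):
    r=minimize(f,[.503,.036,-.31],args=(cs,),method='Nelder-Mead',options=dict(initial_simplex=[[.503,.036,-.31],[.51,.036,-.31],[.503,.044,-.31],[.503,.036,-.27]],xatol=1e-4,fatol=.5));print(cs,r.x,r.fun)
p=r.x
Y=[-.125,-.073,-.021,.031,.083]
for c,sc,(x0,y0,x1,y1) in(('top',6,(255,205,365,275)),('side',6,(320,170,405,270))):
    a=cv2.resize(cv2.imread(f'pics/{c}.png')[y0:y1,x0:x1],None,fx=sc,fy=sc,interpolation=cv2.INTER_CUBIC)
    q=lambda P:np.round((proj(c,w(p,P))-[x0,y0]+.5)*sc).astype(int)
    T=[[-.032,-.14,.018],[.032,-.14,.018],[.032,.14,.018],[-.032,.14,.018]]
    cv2.polylines(a,[q(T)],True,(0,0,255))
    for y in Y: cv2.line(a,*map(tuple,q([[0,y,.025],[0,y,.069]]).tolist()),(0,255,0))
    cv2.imwrite(f'pics/ov_{c}.png',a)
o=get_obs();R=o['orientation'];print(np.arctan2(R[1,0],R[0,0]))
E
```

```text
('top',) [ 0.50456543  0.03825611 -0.31270324] 85.29803921568626
('side',) [ 0.50424408  0.02519136 -0.3201749 ] 457.43921568627445
('top', 'side') [ 0.50518703  0.03576839 -0.31241989] 730.9921568627451
2.7768328998829386
```

View pics/ov_top.png

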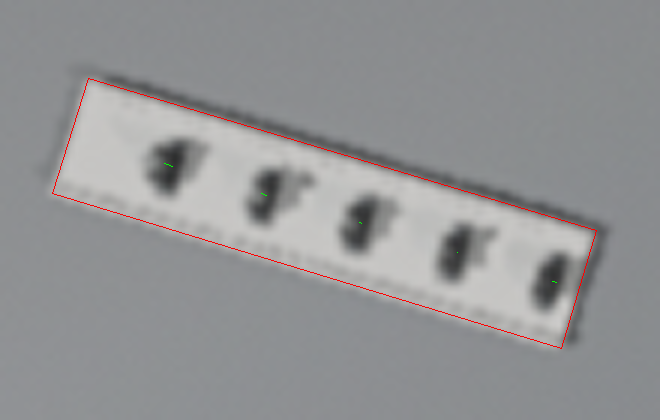

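View pics/ov_side.png

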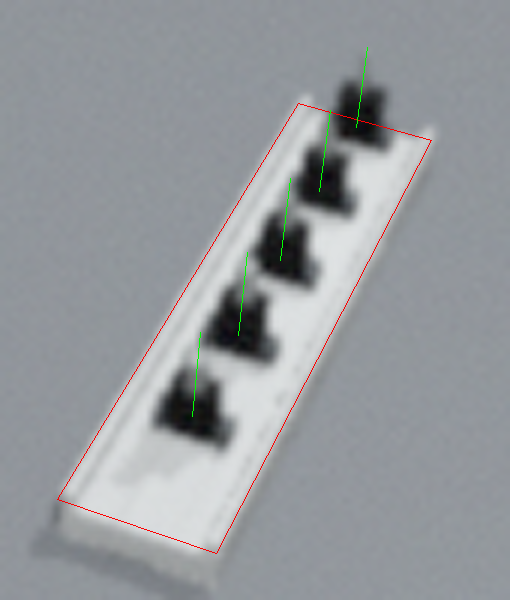

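Both overlays fit: top to within about 1 mm, and side within 3–4 mm. The rack is at (0.505, 0.036) with yaw -0.312, and the row runs along its +y. I'll close the fingers and fly high to a point 165 mm before the rack centre on the thin-bit end.

>>> step_arm --series '[-4,-4,0,-0.05,-8,-8,0,-0.05,-12,-12,0,-0.05,-16,-16,0,-0.05,-20,-20,0,-0.05]' --jaw 0

```text
time: 1.32
eef_pos: [0.2944, 0.2074, 0.2503]
orientation: [[-0.951, 0.309, 0.001], [0.309, 0.951, 0.001], [-0.001, 0.001, -1.0]]
force: [2.3, 0.4, 0.3]
opening: 0.002
gripper_force: 0.0
```

>>> step_arm --series '[-4,-4,0,0,-8,-8,0,0,-12,-12,0,0,-16,-16,0,0,-20,-20,0,0]'

```text
time: 1.95
eef_pos: [0.4228, -0.0451, 0.2504]
orientation: [[-0.951, 0.31, 0.001], [0.31, 0.951, 0.0], [-0.001, 0.001, -1.0]]
force: [1.0, 1.6, 0.7]
opening: -0.0
gripper_force: 0.0
```

>>> step_arm --series '[-3,-3.5,0,0,-5.4,-6.3,0,0,-5.4,-6.3,4,0,-5.4,-6.3,8,0,-5.4,-6.3,8,0]'

```text
time: 2.58
eef_pos: [0.4514, -0.1193, 0.1674]
orientation: [[-0.951, 0.31, -0.007], [0.31, 0.951, 0.002], [0.007, -0.0, -1.0]]
force: [-1.1, 0.9, 0.3]
opening: -0.003
gripper_force: 0.0
```

```bash
python3 - <<'E'
from h import *
o=get_obs();e=o['eef_pos'];print(o['time'],e,o['orientation'],o['force'])
im=read_camera('top');cv2.imwrite('pics/t2.png',cv2.resize(im[200:320,230:390,::-1],None,fx=5,fy=5,interpolation=cv2.INTER_CUBIC))
for p in([.505,.036,-.3124],[.5046,.0383,-.3127]):
    c,s=np.cos(p[2]),np.sin(p[2]);d=e[:2]-p[:2];print('rack frame',c*d[0]+s*d[1],-s*d[0]+c*d[1])
E
```

```text
2.575 [ 0.45136503 -0.11930228  0.16736129] [[-9.50733063e-01  3.09929747e-01 -7.08476205e-03]
 [ 3.09924180e-01  9.50759380e-01  1.89830683e-03]
 [ 7.32424573e-03 -3.90956002e-04 -9.99973101e-01]] [-1.14651608  0.91339841  0.29471607]
rack frame -0.0033078422758350337 -0.16426979781190132
rack frame -0.002170412321206218 -0.16633619605864328
```

View pics/t2.png

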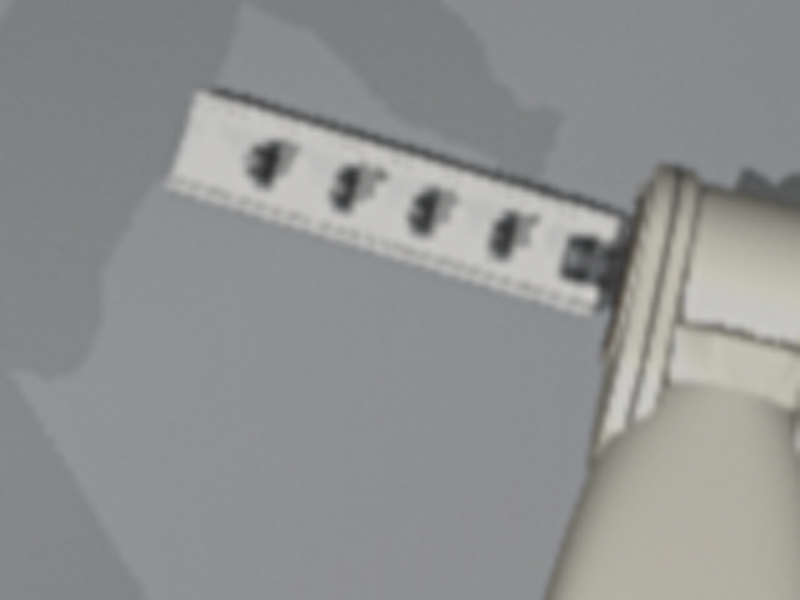

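The gripper sits just off the thin-bit end, in line with the row at pixel (590,258). Going down to the pass height.

>>> step_arm --series '[-0.2,-0.6,3,0,-0.2,-0.6,6,0,-0.2,-0.6,8.5,0,-0.2,-0.6,10,0,-0.2,-0.6,10,0]'

```text
time: 3.25
eef_pos: [0.4549, -0.1262, 0.071]
orientation: [[-0.951, 0.309, 0.001], [0.309, 0.951, -0.0], [-0.001, 0.0, -1.0]]
force: [0.3, -0.3, -0.6]
opening: -0.002
gripper_force: 0.0
```

```bash
python3 - <<'E'
from h import *
o=get_obs();e=o['eef_pos'];print(o['time'],e,o['orientation'].round(4),o['force'])
im=read_camera('side');cv2.imwrite('pics/s2.png',cv2.resize(im[140:280,300:440,::-1],None,fx=4,fy=4,interpolation=cv2.INTER_CUBIC))
for p in([.505,.036,-.3124],[.5046,.0383,-.3127]):
    c,s=np.cos(p[2]),np.sin(p[2]);d=e[:2]-p[:2];print('rack frame',c*d[0]+s*d[1],-s*d[0]+c*d[1])
E
```

```text
3.25 [ 0.45488959 -0.12618183  0.07102026] [[-9.510e-01  3.092e-01  1.100e-03]
 [ 3.092e-01  9.510e-01 -3.000e-04]
 [-1.200e-03  1.000e-04 -1.000e+00]] [ 0.3097689  -0.26206178 -0.56259876]
rack frame 0.0021605070858845693 -0.1697331185526778
rack frame 0.003299575790635313 -0.17179787604878644
```

View pics/s2.png

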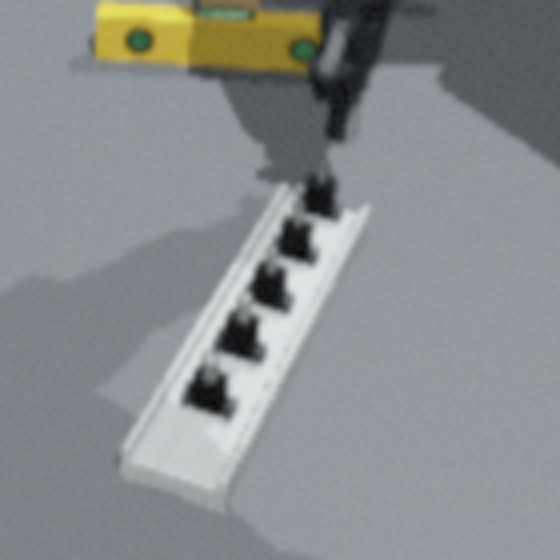

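The fingertips (337,135) sit just beyond the first holder (320,200), with all five holders still standing. Starting the pass at 80 mm/s.

>>> step_arm --series '[0.1,0.7,0.3,0,0.2,1.5,0.3,0,0.2,2.5,0.3,0,0.2,3.5,0.3,0,0.2,4.5,0.3,0]'

```text
time: 3.92
eef_pos: [0.4663, -0.0819, 0.0671]
orientation: [[-0.951, 0.309, 0.0], [0.309, 0.951, -0.0], [-0.0, -0.0, -1.0]]
force: [-0.0, 1.0, 0.7]
opening: 0.001
gripper_force: 0.0
```

>>> step_arm --series '[0,1,0,0,0,2,0,0,0,3,0,0,0,4,0,0,0,5,0,0]'

```text
time: 4.55
eef_pos: [0.4817, -0.0346, 0.067]
orientation: [[-0.951, 0.31, -0.0], [0.31, 0.951, -0.0], [0.0, -0.0, -1.0]]
force: [0.4, 0.6, 0.6]
opening: -0.002
gripper_force: 0.0
```

```bash
python3 - <<'E'
from h import *
o=get_obs();print(o['time'],o['eef_pos'],o['force'])
im=read_camera('side');cv2.imwrite('pics/s3.png',cv2.resize(im[140:280,300:440,::-1],None,fx=4,fy=4,interpolation=cv2.INTER_CUBIC))
E
```

```text
4.55 [ 0.48170031 -0.03456503  0.0669865 ] [0.38671051 0.5614348  0.55518766]
```

View pics/s3.png

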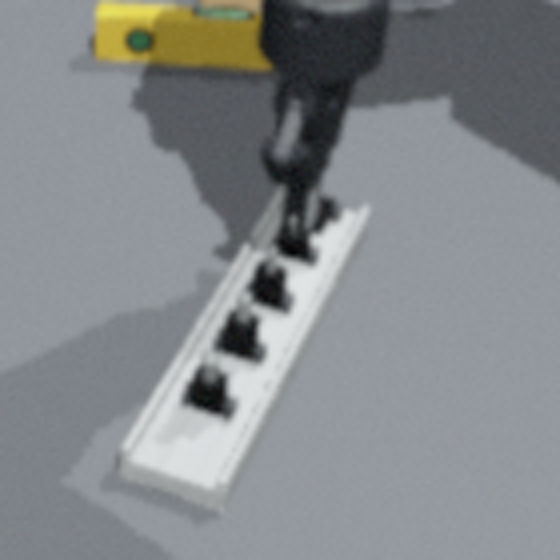

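The fingertips are at the second holder (297,240), the first is down, and the rack hasn't moved. Continuing the pass.

>>> step_arm --series '[0,1,0,0,0,2,0,0,0,3,0,0,0,4,0,0,0,5,0,0]'

```text
time: 5.22
eef_pos: [0.4972, 0.013, 0.067]
orientation: [[-0.951, 0.31, -0.0], [0.31, 0.951, -0.0], [0.0, -0.0, -1.0]]
force: [0.4, -0.5, 0.4]
opening: 0.002
gripper_force: 0.0
```

>>> step_arm --series '[0,1,0,0,0,2,0,0,0,3,0,0,0,4,0,0,0,5,0,0]'

```text
time: 5.85
eef_pos: [0.5127, 0.0605, 0.067]
orientation: [[-0.951, 0.31, -0.0], [0.31, 0.951, -0.0], [-0.0, -0.0, -1.0]]
force: [0.1, 0.1, 0.2]
opening: 0.0
gripper_force: 0.0
```

>>> step_arm --series '[0,1,0,0,0,2,0,0,0,3,0,0,0,4,0,0,0,5,0,0]'

```text
time: 6.48
eef_pos: [0.5282, 0.1081, 0.067]
orientation: [[-0.951, 0.31, -0.0], [0.31, 0.951, -0.0], [0.0, -0.0, -1.0]]
force: [0.3, 0.8, 0.2]
opening: 0.0
gripper_force: 0.0
```

>>> step_arm --series '[0,1,0,0,0,2,0,0,0,3,0,0,0,3,0,0,0,3,0,0]'

```text
time: 7.1
eef_pos: [0.537, 0.1358, 0.0669]
orientation: [[-0.951, 0.31, -0.0], [0.31, 0.951, -0.0], [0.0, -0.0, -1.0]]
force: [0.4, 0.6, -0.9]
opening: -0.002
gripper_force: 0.0
```

```bash
python3 - <<'E'
from h import *
o=get_obs();print(o['time'],o['eef_pos'],o['force'])
im=read_camera('side');cv2.imwrite('pics/s4.png',cv2.resize(im[140:280,300:440,::-1],None,fx=4,fy=4,interpolation=cv2.INTER_CUBIC))
E
```

```text
7.1 [0.53704467 0.13584785 0.06689859] [ 0.3621403   0.58416152 -0.88902348]
```

View pics/s4.png

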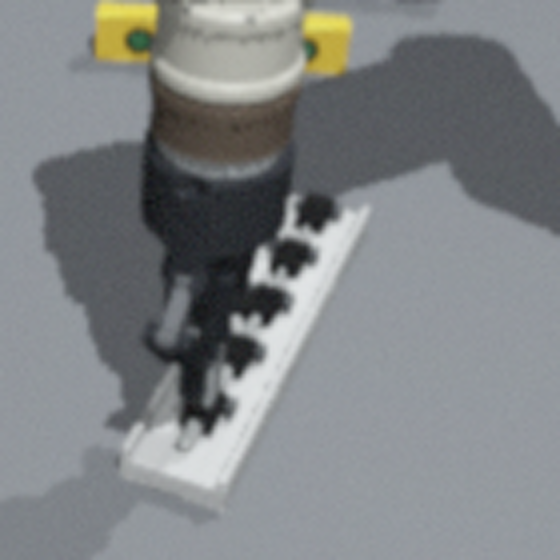

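The holders at (320,210), (292,258), (268,302) and (243,352) are down. The fifth lies folded with its bit at (187,435), and the rack is in place. Lifting straight up.

>>> step_arm --series '[0,0,-1.5,0,0,0,-5,0,0,0,-10,0,0,0,-15,0,0,0,-15,0]'

```text
time: 7.78
eef_pos: [0.5402, 0.1364, 0.2234]
orientation: [[-0.951, 0.31, 0.011], [0.31, 0.951, 0.003], [-0.01, 0.006, -1.0]]
force: [0.3, 1.1, -1.3]
opening: -0.002
gripper_force: 0.0
```

>>> step_arm --series '[4,0,0,0,8,0,0,0,12,0,0,0,14,0,0,0,14,0,0,0]'

```text
time: 8.4
eef_pos: [0.4035, 0.1794, 0.2172]
orientation: [[-0.951, 0.308, 0.001], [0.308, 0.951, -0.0], [-0.001, 0.0, -1.0]]
force: [0.1, -0.4, -0.7]
opening: -0.0
gripper_force: 0.0
```

```bash
python3 - <<'E'
from h import *
o=get_obs();print(o['time'],o['eef_pos'],o['force'])
im=read_camera('side');cv2.imwrite('pics/s5.png',cv2.resize(im[140:280,300:440,::-1],None,fx=4,fy=4,interpolation=cv2.INTER_CUBIC))
E
```

```text
8.4 [0.40347679 0.17943147 0.21724915] [ 0.10042858 -0.44737255 -0.72666719]
```

View pics/s5.png

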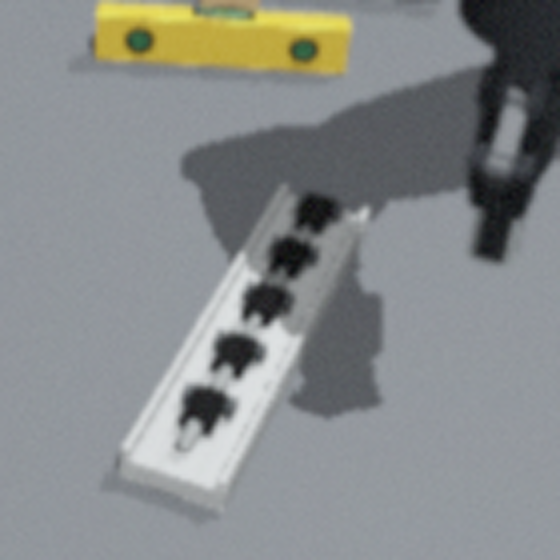

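All five holders lie folded, from (320,210) to (203,408). The rack is in place and the fingers are clear.

```bash
python3 -c "
from workcell import *
print(job_done())"
```

```text
the job is handed in; nothing more can be done
None
```

I folded all five holders flat in order in one low pass, saw no movement of the rack, and left the fingers clear; the job is handed in, but no verdict came back.

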